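# Pan the calving-shed camera with its control stick

## Task

Turn the calving-shed camera with the control box on the worktop: lean the taller, ball-topped stick all the way over, straight towards the end of the box that carries the stubby aerial, hold it there for two seconds, then let go so that it springs back upright. Do not lean that stick any other way, and leave the shorter stick and the steel milk jug alone.

Things in the scene. Friction and masses are not known exactly. Their poses are not given: they have to be found in the camera images.
- camera_box: Grey plastic box, 240 (x) by 130 (y) by 55 mm high, fixed to the worktop at any yaw. Origin: centre of its underside; z up, x along its length to the aerial end. On its top's centre line: tall stick's pivot at x = -50 mm, short stick's at x = +40 mm, and the aerial, a rigid black upright stub 12 mm thick on a 20 mm steel collar, top 115 mm above the worktop, at x = +104 mm.
- tall_ball (a point): Centre of the 32 mm black ball on the taller stick (10 mm steel rod). At rest upright: x = -50, y = 0, z = 125 mm in the box's frame, 70 mm above its pivot. Leans up to 0.42 rad about the box's y and x axes. Fully towards the aerial, the ball has moved 28 mm along box +x and 6 mm down. Springs (0.6 N m/rad; 3.6 N at the ball at full lean) right it in 0.5 s without overshoot.
- short_cap (a point): Centre of the top face of the shorter stick's flat black cap, 24 mm in diameter, 8 mm thick, 34 mm above the box's top (89 mm above the worktop), at x = +40 mm, y = 0 in the box's frame at rest. Another spring-centred stick, to be left alone.
- milk_jug: Loose stainless steel milk jug, 116 mm in diameter at its widest and 140 mm tall, with a loop handle out to 95 mm from its axis along its +y. Origin: centre of its underside, z up. It stands on the worktop well to one side of the box; a bystander.

How it is judged:
By the outcome, as a careful person would: the job done as asked, in the order asked, and still so for the second after the job is handed in, with the robot touching nothing.
It also fails if it takes over 34 s, if anything falls off the work surface, if the arm or the gripper's body presses on something with over 40 N, if the wrist force passes 120 N, or if a joint passes its speed limit or range.

## Robot

A 7-joint arm with a two-finger parallel gripper is mounted at the origin on the work surface. World frame = base frame: x ahead of the robot, y to its left, z up, the work surface at z = 0. Lengths are in mm, angles in rad, forces in N, time in s.
With the tool pointing down it reaches from about 350 to 900 mm from the base axis. Payload 7.2 kg.
Tool frame: the origin (TCP) lies at the very end of the fingers, on their centre line; the grasp point (between the pads) lies behind it (r.grasp_offset is the z of the grasp point in the tool frame, in mm); z points along the fingers, y is the line along which they close (so a half turn about z gives the same grasp; the last joint's range is limited). The gripper opens to 88 mm and grips with 3 to 60 N. Pads are 20 mm wide; open, the fingers measure 115 mm over their backs; the gripper's body (75 mm by 178 mm) begins 61 mm behind the grasp point.
Start: joints at [-1.408, 0.411, -0.013, 1.596, 0.006, 1.134, -0.082], TCP at [142.982, 608.428, 222.653] pointing down, gripper open.
Joint ranges: [-2.95, 2.95], [-0.29, 1.99], [-1.47, 1.44], [0.14, 2.54], [-1.03, 4.17], [0.13, 1.85], [-2.86, 2.86]. Speed limits (rad/s): [2.39, 2.39, 3.01, 3.01, 3.14, 3.14, 3.14].

## Interface

Orientations are given as a rotation vector (axis times angle).
In Python, from cell import r gives the robot as it stands.
- The arm moves only by the tool send_rows, never from a script. Its argument "rows" is a list of rows, each a list of 6 numbers: the shift along the world's x, y, z normalised to -1 to 1, where 1 is 200 mm, then the turn, a rotation vector about the world's x, y, z normalised to -1 to 1, where 1 is pi/2 rad. In form: [[dx, dy, dz, wx, wy, wz], ...]. A call has 1 to 12 rows; each row is the pose to reach, as a shift and turn from the pose commanded when the call began; what a row does not reach only later rows make up. A row lasts 1/10 s, in which the tool goes at most 50 mm and 8.59 degrees, less where a joint would pass 70% of its speed; a pose out of reach is approached as far as the arm can. A call with a number of a shift or a turn outside -1 to 1 is refused whole. A call with a gripper value outside its range is refused whole. "jaw" is the opening, from 0 (shut) to 1 (fully open), set as the call begins (left out, the last holds). The fingers move at their own pace and stop on an object; "force" is the grip in N (left out, the last holds). Time passes only in rows, so rows that repeat a pose let the fingers close. It gives the time, the measured TCP pose, the force, the opening and the grip force at its end, in the units of the state.
- r.state(): the state, without advancing time (a new reading comes with each control period).
- r.grab_frame(name): name is "side" or "top" or "wrist"; returns a dict with "img" (420x560x3 uint8, red, green, blue), "camera_matrix" (3x3 intrinsics, pixels), "origin" and "rotation" of the camera in the world. Camera axes: x right, y down, z forward; pixel columns grow to the right and rows downward; lengths in mm; the calibration is good to about 2 mm. A picture is of the moment at which its call begins. There is no depth.
- r.close_job(): hands the job in; it is judged then, once.
The state is a dict: "time_s": time; "joint_positions": joint angles; "qd": joint speeds; "tau": joint torques, N m; "eef_pos": TCP position; "orientation": TCP orientation; "wrist_force": force on the tool from outside, world axes, zero at the start; "ft_torque": the same for the moment, N m; "gripper_width": opening from 0.0 (shut) to 1.0 (fully open); "finger_force": force on a finger pad.
Only numpy, scipy, OpenCV 4.12 (cv2) and the standard library are available. Lean on these libraries where they do the work, as an engineer would, in place of code of your own. Each camera call takes 0.05 s, during which the arm holds its last target. There are 200 camera calls.

## Working session

There is one attempt and no reset: what is moved stays moved. The work goes in short steps, Python scripts to look and compute and a tool call to move; the robot and the scene stay as the last step left them, time stands still between calls to the robot, and variables do not carry over. Pictures are saved under pics/ and viewed, at most 10 in all, crops included, and the job is handed in when it is done.

Besides the shell and the picture viewer there is one more tool, called as a command line: name --pt "numbers of a row" for each row, then --argument value for the rest. send_rows: Moves the arm, as the interface text tells. Scaled input: -1 to 1 covers 200 mm each way for a shift and pi/2 rad each way for a turn. Its arguments: {"type":"object","properties":{"rows":{"type":"array"},"jaw":{"type":"number"},"force":{"type":"number"}},"required":["rows"]}

```bash
mkdir -p pics; ls; python3 - <<'E'
from cell import r
import cv2,numpy as np
for n in ("top","side"):
    f=r.grab_frame(n); cv2.imwrite(f"pics/{n}0.png",f["img"][:,:,::-1]); np.savez(f"{n}0.npz",**f)
    print(n,f["camera_matrix"].tolist(),f["origin"],f["rotation"].tolist())
print(r.state(), r.grasp_offset)
E
```

```text
pics
top [[399.4521472097952, 0.0, 284.6014490812789], [0.0, 399.4521472097952, 211.687906529987], [0.0, 0.0, 1.0]] [ 373.49815838   18.41102289 1175.87947293] [-2.1732734428357428, 2.0465218471624524, -0.20340307510463143]
side [[420.63174962212184, 0.0, 275.4770266423411], [0.0, 420.63174962212184, 199.47830370658852], [0.0, 0.0, 1.0]] [419.81151847 949.09746341 708.75387047] [-0.20482539077556025, 2.691046386668488, -1.44831626562043]
{'time_s': 0.1, 'joint_positions': array([-1.40820931,  0.41182761, -0.01272797,  1.59693686,  0.00561328,
        1.13426318, -0.08221388]), 'qd': array([ 0.00158344, -0.00312638, -0.00185135, -0.00184829, -0.0001285 ,
        0.00066003,  0.00010048]), 'tau': array([ 2.34192994e-03, -5.89098573e+01,  6.43555429e-01, -2.91714728e+01,
       -5.38100302e-02,  1.43935080e-02,  5.19378273e-05]), 'eef_pos': array([142.89648952, 607.99992679, 221.89788928]), 'orientation': array([-3.61661179e-01, -3.12064725e+00,  2.19603967e-03]), 'wrist_force': array([-0.23535451, -0.22286279, -0.1102477 ]), 'ft_torque': array([-0.01933278, -0.01152756, -0.00925992]), 'finger_force': 0.0, 'gripper_width': 1.000820150060699} -18.700000000000003
```

View pics/top0.png

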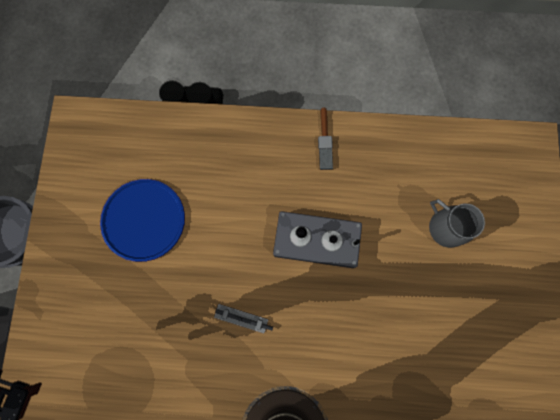

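View pics/side0.png

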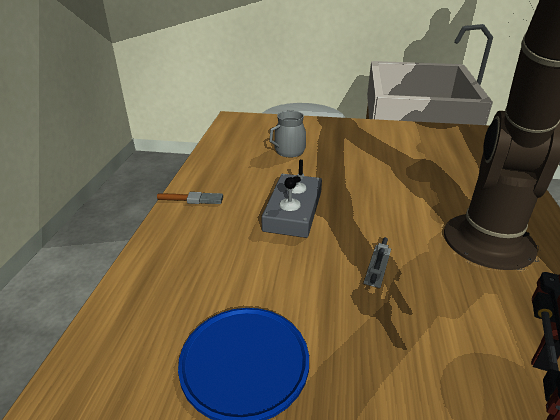

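The top view shows the box at about (318,239), with the ball at (301,233), the cap at (334,239) and the aerial at (357,242). The jug is to the right at (460,225). In the side view the ball is at (291,183) and the aerial at (300,168). Next I'll measure these positions.

```bash
cat > h.py <<'E'
import cv2,numpy as np
from scipy.spatial.transform import Rotation as R
def rays(f,uv):
    uv=np.atleast_2d(uv).astype(float)
    d=np.c_[uv,np.ones(len(uv))]@np.linalg.inv(f["camera_matrix"]).T
    return d@rot(f).T
def rot(f):
    q=np.asarray(f["rotation"]); return q if q.shape==(3,3) else R.from_rotvec(q).as_matrix()
def plane(f,uv,z):
    d=rays(f,uv); o=f["origin"]; return o+d*((z-o[2])/d[:,2:])
def proj(f,p):
    c=(np.atleast_2d(p)-f["origin"])@rot(f); c=c@np.asarray(f["camera_matrix"]).T
    return c[:,:2]/c[:,2:]
def tri(fs,uvs):
    A=np.zeros((3,3));b=np.zeros(3)
    for f,uv in zip(fs,uvs):
        d=rays(f,uv)[0];d/=np.linalg.norm(d);M=np.eye(3)-np.outer(d,d);A+=M;b+=M@f["origin"]
    return np.linalg.solve(A,b)
E
python3 - <<'E'
from h import *
T=np.load("top0.npz");S=np.load("side0.npz")
out=[]
for f,(x0,y0,x1,y1) in ((T,(265,200,375,280)),(S,(250,150,335,245))):
    c=f["img"][y0:y1,x0:x1]; g=c.max(2)
    n,l,s,ce=cv2.connectedComponentsWithStats((g<30).astype(np.uint8))
    for i in range(1,n):
        if s[i,4]>8: print(s[i]+[x0,y0,0,0,0],(ce[i]+[x0,y0]).round(1))
    print('--')
    out.append(cv2.resize(c,(None,None),fx=4.5,fy=4.5,interpolation=cv2.INTER_NEAREST)[:,:,::-1])
h=max(o.shape[0] for o in out)
o=np.hstack([cv2.copyMakeBorder(o,0,h-o.shape[0],0,0,0) for o in out]); o=cv2.resize(o,None,fx=.9,fy=.9); print(o.shape)
cv2.imwrite("pics/crop.png",o)
c=T["img"][200:280,265:375].astype(int); sat=c.max(2)-c.min(2)
m=cv2.morphologyEx((sat<25).astype(np.uint8),cv2.MORPH_OPEN,np.ones((3,3)))
k=max(cv2.findContours(m,cv2.RETR_EXTERNAL,cv2.CHAIN_APPROX_NONE)[0],key=cv2.contourArea)
rc=cv2.minAreaRect(k); bx=cv2.boxPoints(rc)+[265,200]; P=plane(T,bx,55)
print(rc,bx.tolist(),P.round(1).tolist(),np.linalg.norm(P-np.roll(P,1,0),axis=1))
E
```

```text
[297 227  10  10  78] [301.3 231.8]
[330 236   7   7  36] [333.1 238.8]
[354 240   6   5  16] [356.7 241.8]
--
[299 160   4  15  52] [300.3 166.6]
[284 176  17  13 135] [291.3 181.8]
--
(385, 789, 3)
((52.599998474121094, 39.30000305175781), (85.2770767211914, 46.81047439575195), 8.13010311126709) [[272.0799980163574, 256.4400062561035], [278.70000076293945, 210.10000038146973], [363.1199951171875, 222.1599998474121], [356.5, 268.50000762939453]] [[472.6, 63.6, 55.0], [606.0, 53.5, 55.0], [585.4, -188.6, 55.0], [453.3, -173.0, 55.0]] [237.42878993 133.79376803 243.02823513 132.95216362]
```

View pics/crop.png

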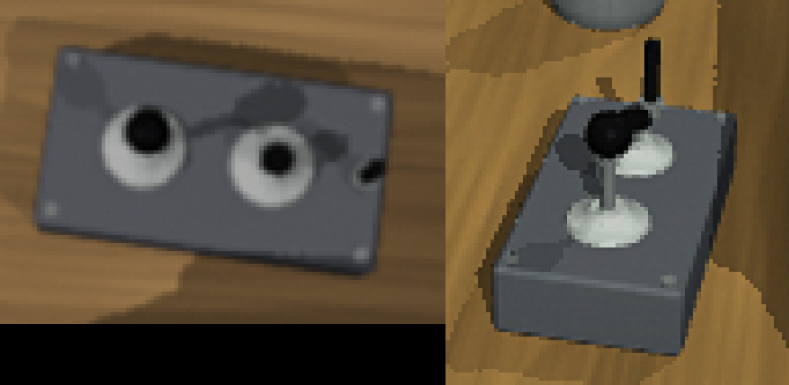

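In the crop, the ball, cap and aerial lie in line from left to right. The top-face corners are at about (280,211), (361,223), (357,265) and (274,257). I'll fit the box pose to these.

```bash
python3 - <<'E'
from h import *
from scipy.optimize import least_squares
T=np.load("top0.npz");S=np.load("side0.npz")
px=np.array([[280.3,211.4],[361.5,222.7],[356.9,265.2],[274.4,256.8],[301.3,231.8],[333.1,238.8]])
z=np.array([55,55,55,55,125,89.])
P=np.array([plane(T,p,h)[0] for p,h in zip(px,z)])
L=np.array([[-120,65],[120,65],[120,-65],[-120,-65],[-50,0],[40,0.]])
w=np.array([1,1,1,1,2,2])[:,None]
def Tr(q,L): c,s=np.cos(q[2]),np.sin(q[2]); return np.c_[q[0]+c*L[:,0]-s*L[:,1],q[1]+s*L[:,0]+c*L[:,1]]
s=least_squares(lambda q:(w*(Tr(q,L)-P[:,:2])).ravel(),[530,-60,-1.6],loss='soft_l1',f_scale=3)
print(s.x,(Tr(s.x,L)-P[:,:2]).round(1).tolist())
u=P[5]-P[4];print("ball",P[4],"cap",P[5],"yaw from sticks",np.arctan2(u[1],u[0]),np.linalg.norm(u[:2]))
t=tri([T,S],[[301.3,231.8],[291.8,181.8]]);print("tri ball",t,proj(T,t),proj(S,t))
print("aer",Tr(s.x,np.array([[104,0.]])))
# check in side: aerial top, ball
for l,h in (([[-50,0.]],125),([[104,0.]],115),([[104,0.]],75)):
    print(proj(S,np.append(Tr(s.x,np.array(l))[0],h)),proj(T,np.append(Tr(s.x,np.array(l))[0],h)))
from cell import r
print(R.from_rotvec(r.state()["orientation"]).as_matrix().round(3).tolist())
jt=plane(T,[[465,221]],140);print("jug",jt)
E
```

```text
[530.92293    -61.97467795  -1.64071672] [[1.6, 4.5], [3.9, -2.2], [-4.8, -3.3], [2.5, 5.2], [-1.9, 0.3], [0.4, -0.6]]
ball [536.2903034  -12.34835924 125.        ] cap [ 527.73666759 -101.31283961   89.        ] yaw from sticks -1.6666483332087503 89.37473610025435
tri ball [532.54968353 -12.3028284  128.30379334] [[301.25585691 233.00601633]] [[290.63088685 181.56881768]]
aer [[ 523.65713271 -165.72056071]]
[[289.91376808 182.61274749]] [[301.16873736 232.49139078]]
[[299.91158097 159.50098221]] [[358.29404411 240.44392385]]
[[299.56966783 171.14859555]] [[355.73507154 242.3243195 ]]
[[-0.973, 0.229, -0.0], [0.229, 0.973, -0.001], [-0.0, -0.001, -1.0]]
jug [[ 588.38445063 -440.12989924  140.        ]]
```

send_rows --pt "0.1 -0.13 0.05 0 0 0.03" --pt "0.25 -0.33 0.1 0 0 0.06" --pt "0.4 -0.54 0.1 0 0 0.09" --pt "0.55 -0.74 0.1 0 0 0.093" --pt "0.66 -0.9 0.1 0 0 0.093" --pt "0.66 -0.9 0.1 0 0 0.093" --jaw 0

```text
time_s: 0.7
eef_pos: [279.1, 423.3, 242.8]
orientation: [0.146, 3.137, -0.003]
wrist_force: [-0.2, -0.0, -0.1]
gripper_width: 0.491
finger_force: 0.0
```

send_rows --pt "0.1 -0.13 0 0 0 0" --pt "0.25 -0.33 0 0 0 0" --pt "0.4 -0.54 0 0 0 0" --pt "0.55 -0.74 0 0 0 0" --pt "0.66 -0.9 0 0 0 0" --pt "0.66 -0.9 0 0 0 0"

```text
time_s: 1.3
eef_pos: [409.8, 243.8, 242.7]
orientation: [0.145, 3.137, -0.002]
wrist_force: [0.0, 0.1, 0.0]
gripper_width: 0.007
finger_force: 0.0
```

send_rows --pt "0.1 -0.13 0 0 0 0" --pt "0.25 -0.33 0 0 0 0" --pt "0.4 -0.54 0 0 0 0" --pt "0.55 -0.74 0 0 0 0" --pt "0.62 -0.84 0 0 0 0" --pt "0.66 -0.9 0 0 0 0" --pt "0.66 -0.9 0 0 0 0" --pt "0.66 -0.9 0 0 0 0"

```text
time_s: 2.1
eef_pos: [538.5, 69.9, 242.2]
orientation: [-0.132, -3.138, -0.0]
wrist_force: [0.1, 0.6, -0.4]
gripper_width: 0.005
finger_force: 0.0
```

```bash
python3 - <<'E'
from h import *
from cell import r
f=r.grab_frame("wrist"); np.savez("w1.npz",**f); cv2.imwrite("pics/w1.png",f["img"][:,:,::-1])
s=r.state(); print(s["time_s"],s["eef_pos"],s["gripper_width"],R.from_rotvec(s["orientation"]).as_matrix().round(3).tolist(),s["wrist_force"])
q=[530.9,-62,-1.655]; c,sn=np.cos(q[2]),np.sin(q[2])
for x,y,z in ((-50,0,125),(40,0,89),(104,0,115),(120,65,55),(120,-65,55),(-120,65,55),(-120,-65,55)): print(x,proj(f,[q[0]+c*x-sn*y,q[1]+sn*x+c*y,z]))
E
```

```text
2.15 [538.33573881  70.23571602 242.29444671] 0.0026605103555046774 [[-0.997, 0.083, -0.001], [0.083, 0.997, 0.0], [0.001, 0.0, -1.0]] [ 0.98131473 -0.60506817  0.16050069]
-50 [[199.07416159 204.90231923]]
40 [[126.81885395 196.04451838]]
104 [[ 51.48695331 202.24499623]]
120 [[ 85.41341349 238.71079061]]
120 [[ 64.41706573 134.49779521]]
-120 [[272.39477422 238.68181012]]
-120 [[271.36087736 134.52471614]]
```

View pics/w1.png

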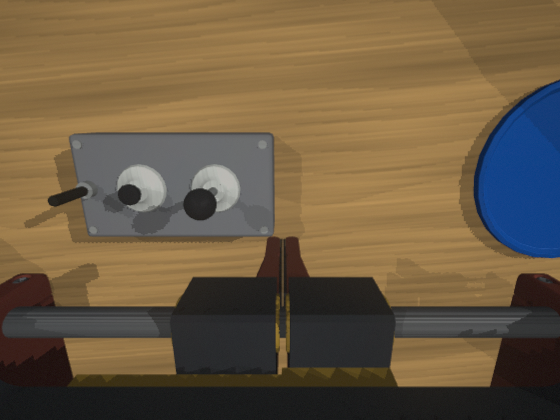

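The wrist view shows the ball at (200,204), the cap at (129,194), the aerial tip at (51,201) and the box corners at (71,134), (273,134), (272,237) and (89,236). I'll refine the pose and aim from these.

```bash
python3 - <<'E'
from h import *
from scipy.optimize import least_squares
W=np.load("w1.npz")
m=(W["img"].max(2)<32).astype(np.uint8)[150:230,30:260]
n,l,s,ce=cv2.connectedComponentsWithStats(m)
for i in range(1,n):
    if s[i,4]>60: print(s[i]+[30,150,0,0,0],(ce[i]+[30,150]).round(1))
L=np.array([[120,-65,55],[-120,-65,55],[-120,65,55],[120,65,55],[-50,0,125],[104,0,115],[40,0,87]],float)
px=np.array([[70,133],[274,133],[273,237],[88,237],[200,204.5],[51,201],[129,194.5]])
def w(q,L): c,s=np.cos(q[2]),np.sin(q[2]); return np.c_[q[0]+c*L[:,0]-s*L[:,1],q[1]+s*L[:,0]+c*L[:,1],L[:,2]]
f=least_squares(lambda q:(proj(W,w(q,L))-px).ravel(),[530,-62,-1.65],loss='soft_l1')
q=f.x;print(q,(proj(W,w(q,L))-px).round(1).tolist())
b=w(q,L[4:5])[0];print("ball",b,"ray",plane(W,[[200,204.5]],125)); u=np.array([np.cos(q[2]),np.sin(q[2])])
print("u",u,"tip width px->mm",plane(W,[[269,241],[298,241]],242), plane(W,[[258,277],[308,277]],270))
for d in (-60,-40,-30,0): print(d,b[:2]+u*d)
E
```

```text
[529.61588367 -60.0632737   -1.65698105] [[-4.2, 0.0], [-1.0, 0.5], [0.7, 0.8], [-1.5, 0.5], [0.8, -0.9], [1.9, -0.3], [0.2, -0.2]]
ball [533.91978735 -10.24885396 125.        ] ray [[534.77162878 -11.19404245 125.        ]]
u [-0.08607807 -0.99628839] tip width px->mm [[530.67462253  63.01122986 242.        ]
 [532.14090369  80.34757752 242.        ]] [[538.46695622  57.75125111 270.        ]
 [540.64469917  83.46363701 270.        ]]
-60 [539.08447176  49.52844971]
-40 [537.36291029  29.60268182]
-30 [536.50212955  19.63979787]
0 [533.91978735 -10.24885396]
```

send_rows --pt "0 -0.03 -0.1 0 0 0" --pt "0 -0.06 -0.25 0 0 0" --pt "0 -0.1 -0.42 0 0 0" --pt "0 -0.12 -0.56 0 0 0" --pt "0 -0.12 -0.64 0 0 0" --pt "0 -0.12 -0.67 0 0 0" --pt "0 -0.12 -0.67 0 0 0" --pt "0 -0.12 -0.67 0 0 0"

```text
time_s: 2.95
eef_pos: [539.4, 45.4, 109.5]
orientation: [0.131, 3.138, 0.001]
wrist_force: [0.1, 0.4, 0.0]
gripper_width: 0.008
finger_force: 0.0
```

```bash
python3 - <<'E'
from h import *
from cell import r
for i in range(3):
    f=r.grab_frame("wrist")
np.savez("w2.npz",**f); cv2.imwrite("pics/w2.png",f["img"][:,:,::-1])
s=r.state(); print(s["time_s"],s["eef_pos"],R.from_rotvec(s["orientation"]).as_matrix().round(3).tolist(),s["wrist_force"])
E
```

```text
3.1 [539.62610781  44.84468849 109.70681607] [[-0.996, 0.084, 0.002], [0.084, 0.996, 0.001], [-0.002, 0.001, -1.0]] [-0.74956745  0.7891298   0.29313493]
```

View pics/w2.png

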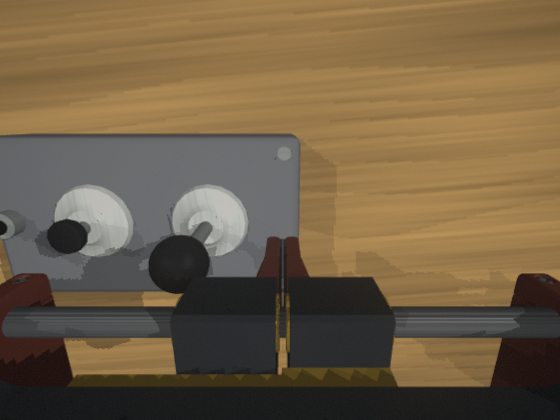

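The ball is at (180,264), straight ahead of the closed finger tips at (283,240), and the far edge of the box is square to the tool. Now I'll push straight along box +x.

send_rows --pt "-0.005 -0.06 0 0 0 0" --pt "-0.01 -0.11 0 0 0 0" --pt "-0.012 -0.14 0 0 0 0" --pt "-0.014 -0.16 0 0 0 0" --pt "-0.016 -0.18 -0.003 0 0 0" --pt "-0.017 -0.2 -0.006 0 0 0" --pt "-0.019 -0.22 -0.01 0 0 0" --pt "-0.021 -0.24 -0.014 0 0 0" --pt "-0.022 -0.255 -0.017 0 0 0" --pt "-0.023 -0.265 -0.02 0 0 0" --pt "-0.023 -0.27 -0.02 0 0 0"

```text
time_s: 4.2
eef_pos: [534.4, -9.5, 104.6]
orientation: [-0.133, -3.139, -0.0]
wrist_force: [0.7, 2.6, 0.8]
gripper_width: 0.007
finger_force: 1.4
```

```bash
python3 - <<'E'
from h import *
from cell import r
fs={}
for n in ("top","side"):
    f=r.grab_frame(n);fs[n]=f
f=fs["side"];c=f["img"][140:245,240:345]; 
n,l,s,ce=cv2.connectedComponentsWithStats((c.max(2)<30).astype(np.uint8))
for i in range(1,n):
    if s[i,4]>15: print(s[i]+[240,140,0,0,0],(ce[i]+[240,140]).round(1))
w=r.grab_frame("wrist")
o=np.hstack([cv2.resize(c,(420,420),interpolation=cv2.INTER_NEAREST),cv2.resize(w["img"][120:,:300],(380,380)).copy() if 0 else cv2.copyMakeBorder(cv2.resize(w["img"][120:400,:330],(380,322)),0,98,0,0,0)])
cv2.imwrite("pics/p3.png",o[:,:,::-1])
s=r.state(); print(s["time_s"],s["eef_pos"],s["wrist_force"])
E
```

```text
[270 140  39  35 656] [289.3 156.7]
[295 177   6   8  26] [297.3 180.1]
4.35 [534.33099384  -9.36625377 104.58285959] [1.16990797 3.6114058  1.48421824]
```

View pics/p3.png

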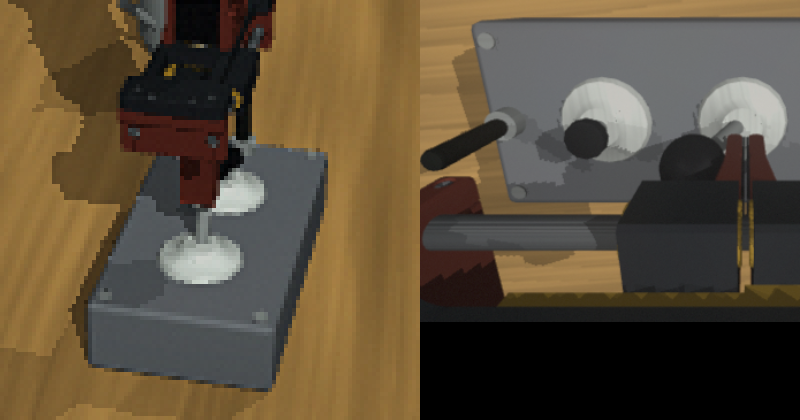

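The ball is leaning straight ahead along the box's line with the finger behind it, at about 3 N. I'll go further in small steps until the force rises at the stop.

send_rows --pt "-0.0005 -0.005 0 0 0 0" --pt "-0.001 -0.01 0 0 0 0" --pt "-0.001 -0.01 0 0 0 0"

```text
time_s: 4.65
eef_pos: [533.9, -11.5, 104.4]
orientation: [-0.133, -3.138, -0.0]
wrist_force: [0.6, 2.5, -1.3]
gripper_width: 0.004
finger_force: 1.6
```

send_rows --pt "-0.0005 -0.005 0 0 0 0" --pt "-0.001 -0.01 0 0 0 0" --pt "-0.001 -0.01 0 0 0 0"

```text
time_s: 4.95
eef_pos: [533.7, -13.5, 104.4]
orientation: [-0.133, -3.138, -0.0]
wrist_force: [0.5, 3.6, -3.7]
gripper_width: 0.001
finger_force: 2.0
```

send_rows --pt "-0.0005 -0.005 0 0 0 0" --pt "-0.001 -0.01 0 0 0 0" --pt "-0.001 -0.01 0 0 0 0"

```text
time_s: 5.25
eef_pos: [533.6, -15.5, 104.5]
orientation: [-0.133, -3.138, -0.0]
wrist_force: [0.3, 5.1, -4.3]
gripper_width: 0.005
finger_force: 2.3
```

```bash
python3 - <<'E'
from h import *
from cell import r
w=r.grab_frame("wrist"); f=r.grab_frame("top")
c=w["img"][180:330,150:330]; cv2.imwrite("pics/p4.png",cv2.resize(c,(720,600))[:,:,::-1])
F=[]
for i in range(3): r.grab_frame("wrist"); s=r.state(); F.append(s["wrist_force"])
print(s["time_s"],s["eef_pos"],np.array(F).round(1).tolist())
q=[529.9,-60.5,-1.657];cc,sn=np.cos(q[2]),np.sin(q[2])
for x,z in ((-50,125),(-26,120.3),(-24,119.6),(-22,119)): print(x,proj(w,[q[0]+cc*x,q[1]+sn*x,z])-[[150,180]])
E
```

```text
5.5 [533.73757879 -15.49141341 104.64231152] [[0.8, 5.0, -4.0], [0.9, 4.3, -4.8], [0.7, 4.1, -3.4]]
-50 [[140.39371668  88.74772046]]
-26 [[96.88888857 84.61951883]]
-24 [[93.44162208 84.02636424]]
-22 [[89.99791409 83.5213918 ]]
```

View pics/p4.png

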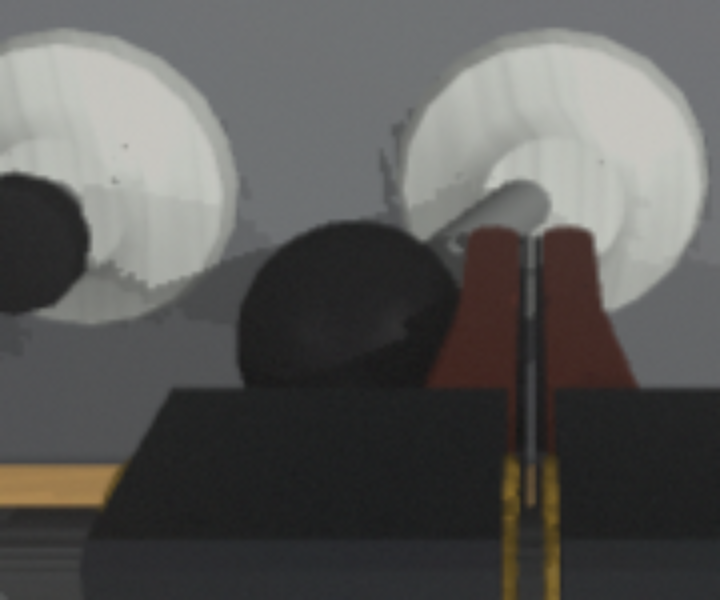

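The crop shows the ball centred at about (352,335), or (88,84) in native crop pixels. That matches roughly full lean (x ≈ -22) on the box's centre line. The force is also rising faster than the spring alone would give. I'll press 3 mm more to be sure it's against the stop, and compare the ball position.

send_rows --pt "-0.0005 -0.005 0 0 0 0" --pt "-0.001 -0.01 0 0 0 0" --pt "-0.001 -0.015 0 0 0 0" --pt "-0.001 -0.015 0 0 0 0" --pt "-0.001 -0.015 0 0 0 0" --pt "-0.001 -0.015 0 0 0 0"

```text
time_s: 6.1
eef_pos: [533.6, -16.5, 104.5]
orientation: [-0.131, -3.139, -0.003]
wrist_force: [0.9, 10.3, -5.1]
gripper_width: 0.005
finger_force: 5.0
```

```bash
python3 - <<'E'
from h import *
from cell import r
w=r.grab_frame("wrist"); np.savez("w5.npz",**w)
c=w["img"][180:330,150:330]; cv2.imwrite("pics/p5.png",cv2.resize(c,(720,600))[:,:,::-1])
s=r.state();print(s["time_s"],s["eef_pos"],s["wrist_force"],s["ft_torque"])
q=[529.9,-60.5,-1.657];cc,sn=np.cos(q[2]),np.sin(q[2])
for x,z in ((-26,120.3),(-22,119),(-18,117)): print(x,proj(w,[q[0]+cc*x,q[1]+sn*x,z])-[[150,180]])
E
```

```text
6.15 [533.56076066 -16.51062361 104.48500571] [ 0.71167285  9.88073176 -5.16112933] [ 2.2116345  -0.22303929 -0.05355815]
-26 [[98.73481116 84.55477373]]
-22 [[91.81984415 83.45274232]]
-18 [[85.19671051 81.79464176]]
```

View pics/p5.png

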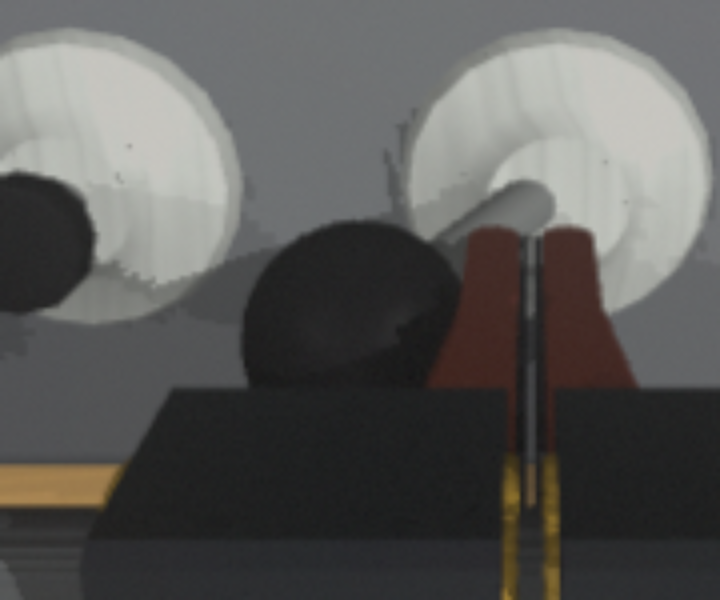

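The ball has moved with the box features by less than 1 mm, the arm moved only 1 of the 3 mm commanded, and the force jumped to 10 N. The stick is against its stop, so I'll hold for over 2 s.

send_rows --pt "0 0 0 0 0 0" --pt "0 0 0 0 0 0" --pt "0 0 0 0 0 0" --pt "0 0 0 0 0 0" --pt "0 0 0 0 0 0" --pt "0 0 0 0 0 0" --pt "0 0 0 0 0 0" --pt "0 0 0 0 0 0" --pt "0 0 0 0 0 0" --pt "0 0 0 0 0 0" --pt "0 0 0 0 0 0" --pt "0 0 0 0 0 0"

```text
time_s: 7.35
eef_pos: [533.6, -16.5, 104.5]
orientation: [-0.131, -3.139, -0.003]
wrist_force: [1.9, 10.8, -5.8]
gripper_width: 0.005
finger_force: 5.0
```

send_rows --pt "0 0 0 0 0 0" --pt "0 0 0 0 0 0" --pt "0 0 0 0 0 0" --pt "0 0 0 0 0 0" --pt "0 0 0 0 0 0" --pt "0 0 0 0 0 0" --pt "0 0 0 0 0 0" --pt "0 0 0 0 0 0" --pt "0 0 0 0 0 0" --pt "0 0 0 0 0 0" --pt "0 0 0 0 0 0" --pt "0 0 0 0 0 0"

```text
time_s: 8.55
eef_pos: [533.6, -16.5, 104.5]
orientation: [-0.131, -3.139, -0.003]
wrist_force: [0.4, 10.6, -5.1]
gripper_width: 0.001
finger_force: 5.0
```

send_rows --pt "0.01 0.12 0 0 0 0" --pt "0.025 0.3 0 0 0 0" --pt "0.035 0.42 0 0 0 0" --pt "0.035 0.45 0.1 0 0 0" --pt "0.035 0.5 0.3 0 0 0" --pt "0.035 0.6 0.5 0 0 0" --pt "0.035 0.7 0.65 0 0 0" --pt "0.035 0.7 0.7 0 0 0" --pt "0.035 0.7 0.7 0 0 0" --pt "0.035 0.7 0.7 0 0 0"

```text
time_s: 9.55
eef_pos: [540.3, 119.5, 243.6]
orientation: [-0.136, -3.138, 0.002]
wrist_force: [0.3, 0.3, -0.5]
gripper_width: 0.005
finger_force: 0.0
```

```bash
python3 - <<'E'
from h import *
from cell import r
f=r.grab_frame("top"); s=r.state();print(s["time_s"],s["eef_pos"],s["wrist_force"])
T=np.load("top0.npz")
o=np.hstack([cv2.resize(i[180:290,265:375],(390,390)) for i in (T["img"],f["img"])]); cv2.imwrite("pics/end.png",o[:,:,::-1])
E
```

```text
9.6 [540.02693924 119.61459494 243.21065904] [ 0.04107313 -0.97216357 -0.51196761]
```

View pics/end.png

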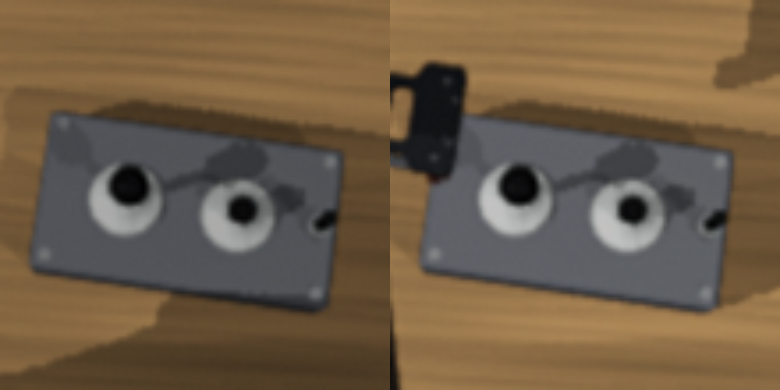

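The before and after crops match: the ball is at (129,185) before and (519,185)-390 after, so it is upright again. The short stick hasn't moved and the gripper is clear.

```bash
python3 -c "
from cell import r
print(r.close_job())"
```

```text
the job is handed in; nothing more can be done
None
```

The tall stick was leaned fully over towards the aerial, held against its stop for over two seconds, and released; it sprang back upright, the short stick and jug were not touched, and the job is handed in.

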